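Stack the serving boards

TASK

Take the salt shaker off the small wooden serving board it stands on and stand it upright on the bare worktop, without tipping it over. Then stack the other two boards on that board, one on the other, into a neat square pile with all edges flush and all three handles pointing the same way. Leave the bottom board where it lies, and do not disturb the lemon, teaspoon and peeler.

Things in the scene. Friction and masses are not known exactly. Their poses are not given: they have to be found in the camera images.
- board_base: Bottom board, under the salt shaker. Pale wood, alike all three: blade 100 x 62 mm plus handle 40 x 30 mm mid one end, 18 mm thick, 120 g. Origin: centre of the blade's underside; z up; x along the board, handle at -x (blade x -50..50 mm, handle -50..-90); y across. Centre of mass 10 mm from the origin towards the handle. Handle points within 25 degrees of straight at the robot (yaw 0).
- board_a: One of the two boards to be stacked, flat on the worktop; same shape, size, weight and frame as board_base: blade 100 x 62 mm, handle at -x, 18 mm thick, origin at the centre of the blade's underside. Handle within 25 degrees of straight at the robot (yaw 0). Weight may differ by a third.
- board_b: The other of the two boards to be stacked, flat on the worktop; same shape, size, weight and frame as board_base: blade 100 x 62 mm, handle at -x, 18 mm thick, origin at the centre of the blade's underside. Handle within 25 degrees of straight at the robot (yaw 0). Weight may differ by a third.
- board_base_hole (a point): centre of the 12 mm hanging hole in the handle of board_base, at its upper face, 64 mm from the board's origin towards the handle
- board_a_hole (a point): centre of the 12 mm hanging hole in the handle of board_a, at its upper face, 64 mm from the board's origin towards the handle
- board_b_hole (a point): centre of the 12 mm hanging hole in the handle of board_b, at its upper face, 64 mm from the board's origin towards the handle
- salt_shaker: round glass salt shaker with a grey cap, 44 mm across up to 70 mm height, cap 34 mm, 90 mm high, about 140 g; origin at the centre of its underside, z up. Starts upright on the blade of board_base, 18 mm above the worktop (z = 0). The worktop is clear round x 0.52, y -0.39 m (robot's right, beyond the boards).
- lemon: bystander: yellow lemon, 83x58x58 mm, lying on the worktop behind the boards; origin under its middle
- teaspoon: bystander: metal teaspoon, 132x28x11 mm, lying on the worktop between two boards, pointing away from the robot; origin under its middle
- peeler: bystander: peeler with a black handle, 170x25x18 mm, lying on the worktop between two boards, pointing away from the robot; origin under its middle

How it is judged:
By the outcome, as a careful person would: the job done as asked, in the order asked, and still so for the second after the job is handed in, with the robot touching nothing.
It also fails if it takes over 69 s, if anything falls off the work surface, if the arm or the gripper's body presses on something with over 40 N, if the wrist force passes 120 N, or if a joint passes its speed limit or range.

ROBOT

A 6-joint arm with a two-finger parallel gripper is mounted at the origin on a cart in front of the work surface, level with it; the furniture and walls round the work are solid. World frame = base frame: x ahead of the robot, y to its left, z up, the work surface at z = 0. Lengths are in m, angles in degrees, forces in N, time in s.
With the tool pointing down it reaches from about 0.35 to 0.875 m from the base axis. Payload 4.2 kg.
Tool frame: the origin (TCP) lies midway between the tips of the shut fingers; the grasp point (between the pads) lies 19 mm behind it; y points along the fingers, z is the direction in which the jaws open and shut, and the axes are right-handed (so a half turn about y gives the same grasp; the last joint's range is limited). The gripper opens to 87 mm and grips with 3 to 60 N. Pads are 19 mm wide; open, the fingers measure 117 mm over their backs; the gripper's body (75 mm by 190 mm) begins 51 mm behind the grasp point.
Start: joints at [83.228, 22.042, 0.453, 0, -68.411, -14.817], TCP at [0.23, 0.581, 0.223] pointing down, gripper open.
Joint ranges: [-179.83, 179.83], [-69.29, 118.12], [-61.27, 80.66], [-181.25, 117.63], [-171.15, -9.14], [-177.46, 177.46]. Speed limits (degrees/s): [159.86, 159.86, 180, 180, 180, 180].

INTERFACE

Orientations are given as [roll, pitch, yaw] about the fixed x, y, z axes, in that order (R = Rz(yaw) Ry(pitch) Rx(roll)).
In Python, from workcell import env gives the robot as it stands. The module is installed in compiled form; this text tells all that it offers. Calls block until the motion is done:
- env.goto(position, orientation): joint-space move of the TCP to a pose.
- env.move_straight(position, rotation=None, rate=0.15, force_limit=None): straight line of the TCP; rotation=None keeps the orientation; rate is the mean speed in m/s. With force_limit (N) it stops when the force on the tool has changed by that much, and returns True; else False.
- env.set_joints(angles): joint-space move.
- env.gripper_to(opening, grasp_force=None): opening from 0.0 (shut) to 1.0 (fully open); grasp_force is the grip in N (None keeps the last); returns when the fingers have stopped.
- env.dwell(seconds).
- env.inverse_kinematics(position, orientation): joint angles nearest the present ones, or None.
- env.read_state(): the state.
- env.grab_frame(name): name is "scene" or "top"; returns a dict with "image" (420x560x3 uint8, blue, green, red), "fx", "fy", "cx", "cy" (pixels), "D" ([k1, k2, p1, p2, k3] as OpenCV has them; the pictures are not rectified), "position" and "orientation" of the camera in the world. Camera axes: x right, y up, looking along -z (the intrinsics and any distortion apply to the point x, -y, -z); pixel columns grow to the right and rows downward; lengths in m; the calibration is good to about 2 mm. A picture is of the moment at which its call begins. There is no depth.
A pose or a line that the arm cannot do raises env.Unreachable and nothing moves.
- env.close_job(): hands the job in, once; it reports no verdict.
Trained networks look in a picture, given as the dict that the camera call returned (one of the last four; its "shot" number tells which), for a name from the list of things; names that differ only in an ending like _2 or _b are one class to them, and where a whole thing is asked for, a point or a joint stands for the part that bears it (a point fixed in the world has none). Each returns a list of dicts, best first, with "score" (0 to 1); they miss things now and then, are a little off and sometimes report something else, mostly with a low value. They report only what shows in the picture. A call takes as long as a camera call.
- env.search_frame(picture, thing): "xyz" ([x, y, z] in m, in world coordinates, good to about 4 mm: the middle of the surface that is visible of it).
- env.trace(picture, thing): "mask" (420x560 bool, what is visible of it).
The state is a dict: "clock": time; "joint_positions": joint angles; "qvel": joint speeds; "joint_torque": joint torques, N m; "position": TCP position; "tool_rot": TCP orientation; "force": force on the tool from outside, world axes, zero at the start; "wrist_torque": the same for the moment, N m; "opening": opening from 0.0 (shut) to 1.0 (fully open).
Only numpy, scipy, OpenCV 4.12 (cv2) and the standard library are available. Lean on these libraries where they do the work, as an engineer would, in place of code of your own. Each camera call takes 0.05 s, during which the arm holds its last target.

## Working session

There is one attempt and no reset: what is moved stays moved. The work goes in short steps, each a Python script; the robot and the scene stay as the last script left them, time stands still between calls to the robot, and variables do not carry over. Pictures are saved under pics/ and viewed, and the job is handed in when it is done.

```bash
mkdir -p pics; ls
python3 - <<'E'
from workcell import env
import cv2, numpy as np
s=env.read_state(); print({k:np.round(v,3).tolist() if not isinstance(v,str) else v for k,v in s.items()})
for n in ("scene","top"):
    p=env.grab_frame(n); cv2.imwrite(f"pics/{n}0.png",p["image"])
    print(n,{k:(np.round(v,4).tolist() if k!="image" else 0) for k,v in p.items()})
    for t in ("board_base","salt_shaker","board_base_hole","lemon","teaspoon","peeler"):
        print(t,[(round(float(d["score"]),2),np.round(d["xyz"],4).tolist()) for d in env.search_frame(p,t)])
E
```

```text
pics
{'clock': 0.0, 'joint_positions': [83.231, 22.091, 0.378, -0.029, -68.41, -14.819], 'qvel': [-0.074, 0.002, -0.04, 0.03, 0.132, -0.009], 'joint_torque': [-0.001, -39.066, 18.741, 4.22, 0.011, -0.0], 'position': [0.23, 0.581, 0.221], 'tool_rot': [-89.875, 0.006, 158.401], 'force': [-0.319, -0.355, -0.576], 'wrist_torque': [-0.009, 0.014, -0.029], 'opening': 1.001}
scene {'image': 0, 'fx': 445.3384, 'fy': 445.3384, 'cx': 274.8805, 'cy': 209.6665, 'D': [-0.0794, 0.0, 0.0, 0.0, 0.0], 'position': [0.0127, -0.5682, 0.423], 'orientation': [66.1515, -0.976, -43.8573], 'shot': 1}
board_base [(0.67, [0.5186, -0.0126, 0.0206]), (0.48, [0.5701, 0.1564, 0.0058])]
salt_shaker []
board_base_hole [(0.95, [0.5144, -0.006, 0.0183])]
lemon [(0.88, [0.6861, 0.2552, 0.0358])]
teaspoon [(0.56, [0.5231, 0.0028, 0.0677]), (0.44, [0.5729, 0.1571, 0.0045])]
peeler [(0.67, [0.5009, -0.0829, 0.0143])]
top {'image': 0, 'fx': 407.4446, 'fy': 407.4446, 'cx': 274.1706, 'cy': 211.0506, 'D': [-0.0312, 0.0, 0.0, 0.0, 0.0], 'position': [0.5548, 0.0435, 1.0248], 'orientation': [1.8529, -0.1113, -90.1978], 'shot': 2}
board_base [(0.81, [0.5582, 0.0055, 0.0192])]
salt_shaker [(0.59, [0.5324, 0.0144, 0.1])]
board_base_hole [(0.67, [0.5551, 0.0059, 0.021])]
lemon [(0.87, [0.6978, 0.2681, 0.0479]), (0.38, [0.5487, -0.1625, 0.0149])]
teaspoon [(0.78, [0.5836, 0.1554, 0.0045])]
peeler [(0.65, [0.5151, -0.0792, 0.0122])]
```

View pics/scene0.png

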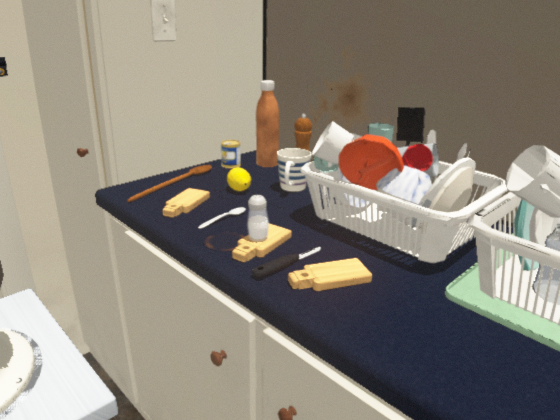

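View pics/top0.png

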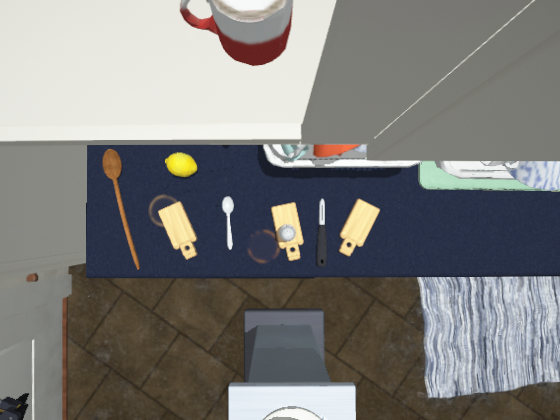

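The boards lie in the top view near px (178,226), (287,225) and (359,225), with the shaker on the middle one. The spoon and peeler lie between the boards, and the lemon is at (181,165). An overhead cabinet covers everything beyond row 140. Next I'll fit the board outlines with sub-pixel accuracy.

```bash
cat > h.py <<'E'
from workcell import env
import cv2, numpy as np
from scipy.spatial.transform import Rotation as Ro
from scipy.optimize import minimize
BL=np.array([[x,y] for x,y in((-.05,-.031),(.05,-.031),(.05,.031),(-.05,.031))])
HA=np.array([[x,y] for x,y in((-.09,-.015),(-.05,-.015),(-.05,.015),(-.09,.015))])
def proj(p,P):
    P=np.atleast_2d(P).astype(float)
    R=Ro.from_euler('xyz',p["orientation"],degrees=True).as_matrix()
    q=(P-np.array(p["position"]))@R*[1,-1,-1]
    K=np.array([[p["fx"],0,p["cx"]],[0,p["fy"],p["cy"]],[0,0,1]])
    return cv2.projectPoints(q.reshape(-1,1,3),np.zeros(3),np.zeros(3),K,np.array(p["D"]))[0].reshape(-1,2)
def unproj(p,uv,z):
    R=Ro.from_euler('xyz',p["orientation"],degrees=True).as_matrix()
    K=np.array([[p["fx"],0,p["cx"]],[0,p["fy"],p["cy"]],[0,0,1]])
    n=cv2.undistortPoints(np.array(uv,float).reshape(-1,1,2),K,np.array(p["D"])).reshape(-1,2)
    d=np.c_[n[:,0],-n[:,1],-np.ones(len(n))]@R.T
    o=np.array(p["position"]); return o+d*((z-o[2])/d[:,2])[:,None]
S=6
def crop(p,c,rad):
    u0,v0=int(c[0]-rad),int(c[1]-rad); w=2*rad
    im=p["image"][v0:v0+w,u0:u0+w]
    big=cv2.warpAffine(im,np.array([[1/S,0,0],[0,1/S,0]]),(w*S,w*S),flags=cv2.INTER_CUBIC|cv2.WARP_INVERSE_MAP)
    return big,u0,v0
def woodmask(big,thr=100):
    b=big.astype(int); m=((b[...,2]>thr)&(b[...,2]-b[...,0]>45)).astype(np.uint8)
    return cv2.morphologyEx(m,cv2.MORPH_CLOSE,np.ones((5*S,5*S),np.uint8)) if False else m
def sil(p,pose,u0,v0,shape,z0=0,h=.018):
    x,y,a=pose; c,s=np.cos(a),np.sin(a); m=np.zeros(shape,np.uint8)
    for Q in(BL,HA):
        q=Q@np.array([[c,s],[-s,c]])+[x,y]
        P=np.vstack([np.c_[q,np.full(4,z0)],np.c_[q,np.full(4,z0+h)]])
        uv=(proj(p,P)-[u0,v0])*S
        cv2.fillConvexPoly(m,np.round(cv2.convexHull(uv.astype(np.float32))*16).astype(np.int32),1,shift=4)
    return m
def fit(views,guess,z0=0,h=.018,excl=None,rad=42):
    """views: pictures; excl: dict shot-> bool mask image to ignore"""
    data=[]
    for p in views:
        c=proj(p,[guess[0],guess[1],z0+h])[0]
        big,u0,v0=crop(p,c,rad); m=woodmask(big)
        k=np.ones(m.shape,bool)
        if excl and p["shot"] in excl:
            e=excl[p["shot"]][v0:v0+2*rad,u0:u0+2*rad].astype(np.uint8)
            k=cv2.resize(e,m.shape[::-1],interpolation=cv2.INTER_NEAREST)==0
        data.append((p,u0,v0,m,k))
    def cost(v):
        t=0
        for p,u0,v0,m,k in data:
            s=sil(p,[v[0]*.001+guess[0],v[1]*.001+guess[1],np.radians(v[2])+guess[2]],u0,v0,m.shape,z0,h)
            t+=((s!=m)&k).sum()/max(1,(m&k).sum())
        return t
    best=None
    for d in((8,5,6),(2,2,2),(1,1,1)):
        st=np.zeros(3) if best is None else best.x
        sx=np.array([st]+[st+np.eye(3)[i]*d[i] for i in range(3)])
        best=minimize(cost,st,method='Nelder-Mead',options=dict(initial_simplex=sx,xatol=.02,fatol=1e-5))
    v=best.x
    return np.array([v[0]*.001+guess[0],v[1]*.001+guess[1],np.radians(v[2])+guess[2]]),best.fun,data
def show(data,pose,name,z0=0,h=.018):
    for i,(p,u0,v0,m,k) in enumerate(data):
        big,_,_=crop(p,(u0+m.shape[1]//S//2,v0+m.shape[0]//S//2),m.shape[0]//S//2)
        s=sil(p,pose,u0,v0,m.shape,z0,h)
        for mm,col in((s,(0,255,0)),(m,(255,0,255))):
            cs,_=cv2.findContours(mm,cv2.RETR_LIST,cv2.CHAIN_APPROX_NONE); cv2.drawContours(big,cs,-1,col,1)
        cv2.imwrite(f"pics/{name}_{i}.png",big)
E
python3 - <<'E'
from h import *
T=env.grab_frame("top"); C=env.grab_frame("scene")
print(unproj(T,[[178,226],[285,222],[359,225]],.018))
ex={}
for p in(T,C):
    r=env.trace(p,"salt_shaker"); print([d["score"] for d in r])
    if r and r[0]["score"]>.3: ex[p["shot"]]=cv2.dilate(r[0]["mask"].astype(np.uint8),np.ones((5,5)))
for n,uv,a in(("a",(177,222),15),("base",(286,222),8),("b",(361,221),-25)):
    g=[*unproj(T,[uv],.018)[0][:2],np.radians(a)]
    for lab,V in(("T",[T]),("C",[C]),("TC",[T,C])):
        pose,f,d=fit(V,g,excl=ex if n=="base" else None)
        print(n,lab,np.round(pose[:2],4),round(np.degrees(pose[2]),2),round(f,3))
    show(d,pose,"fit_"+n)
a=[cv2.hconcat([cv2.resize(cv2.imread(f"pics/fit_{n}_{i}.png"),(266,266)) for n in("a","base","b")]) for i in(0,1)]
cv2.imwrite("pics/fits1.png",cv2.vconcat(a))
E
```

```text
[[ 0.55114098  0.27935212  0.018     ]
 [ 0.56016439  0.01477343  0.018     ]
 [ 0.55207823 -0.16831331  0.018     ]]
[0.54]
[0.95]
a T [0.5559 0.2847] 24.26 0.101
a C [0.5544 0.289 ] 26.1 0.398
a TC [0.5552 0.2859] 24.84 0.52
base T [0.5555 0.0106] 11.79 0.088
base C [0.5551 0.0149] 13.32 0.175
base TC [0.5551 0.0107] 11.73 0.329
b T [ 0.5604 -0.1719] -27.29 0.071
b C [ 0.5588 -0.1679] -26.1 0.056
b TC [ 0.5584 -0.1696] -26.77 0.16
```

```bash
ls pics
```

```text
fit_a_0.png
fit_a_1.png
fit_b_0.png
fit_b_1.png
fit_base_0.png
fit_base_1.png
fits1.png
scene0.png
top0.png
```

View pics/fits1.png

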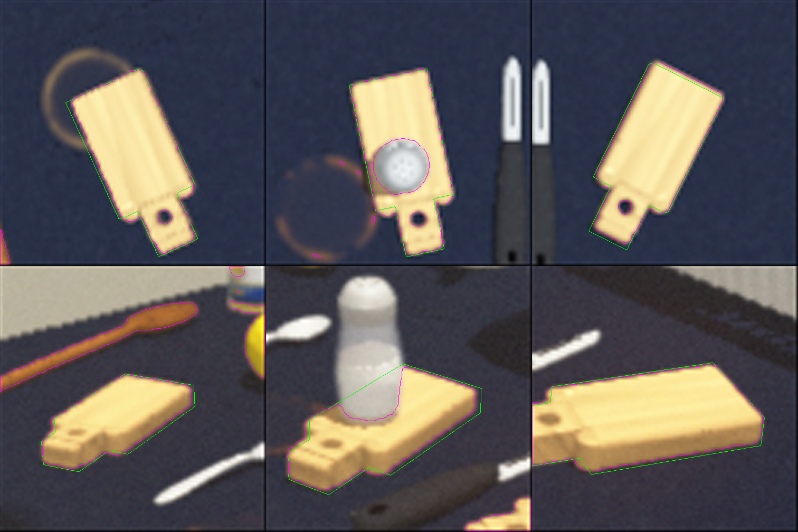

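```bash
python3 - <<'E'
s=open('h.py').read()
s=s.replace("thr=100","thr=140").replace("b[...,0]>45","b[...,0]>60")
s=s.replace("        data.append((p,u0,v0,m,k))","        near=cv2.dilate(sil(p,guess,u0,v0,m.shape,z0,h),np.ones((7*S,7*S),np.uint8))>0\n        k=k&near\n        data.append((p,u0,v0,m,k))").replace("rad=42","rad=56")
open('h.py','w').write(s)
E
cat > m1.py <<'E'
from h import *
T=env.grab_frame("top"); C=env.grab_frame("scene")
ex={}
for p in(T,C):
    r=env.trace(p,"salt_shaker")
    ex[p["shot"]]=cv2.dilate(r[0]["mask"].astype(np.uint8),np.ones((5,5)))
    print(env.search_frame(p,"salt_shaker"))
    mm=r[0]["mask"]; ys,xs=np.nonzero(mm); print("mask",xs.min(),xs.max(),ys.min(),ys.max())
for n,g in(("a",(.5552,.2859,24.3)),("base",(.5553,.0115,11.8)),("b",(.559,-.17,-26.5))):
    g=[g[0],g[1],np.radians(g[2])]
    for lab,V in(("T",[T]),("C",[C]),("TC",[T,C])):
        pose,f,d=fit(V,g,excl=ex if n=="base" else None)
        print(n,lab,np.round(pose[:2],4),round(np.degrees(pose[2]),2),round(f,3))
        # predicted hole vs network
    show(d,pose,"fit_"+n)
a=[cv2.hconcat([cv2.resize(cv2.imread(f"pics/fit_{n}_{i}.png"),(266,266)) for n in("a","base","b")]) for i in(0,1)]
cv2.imwrite("pics/fits2.png",cv2.vconcat(a))
E
python3 m1.py
```

```text
[{'xyz': [0.5319, 0.0123, 0.1034], 'score': 0.58}]
mask 279 295 224 241
[{'xyz': [0.5197, 0.0018, 0.0665], 'score': 0.72}]
mask 246 269 195 242
a T [0.555 0.285] 24.76 0.112
a C [0.5544 0.2897] 26.85 0.105
a TC [0.5544 0.2861] 24.5 0.236
base T [0.5551 0.0105] 12.02 0.111
base C [0.5568 0.0167] 13.93 0.093
base TC [0.5546 0.0111] 12.35 0.289
b T [ 0.5604 -0.171 ] -26.89 0.097
b C [ 0.5596 -0.1672] -25.55 0.103
b TC [ 0.5608 -0.1703] -26.81 0.221
```

View pics/fits2.png

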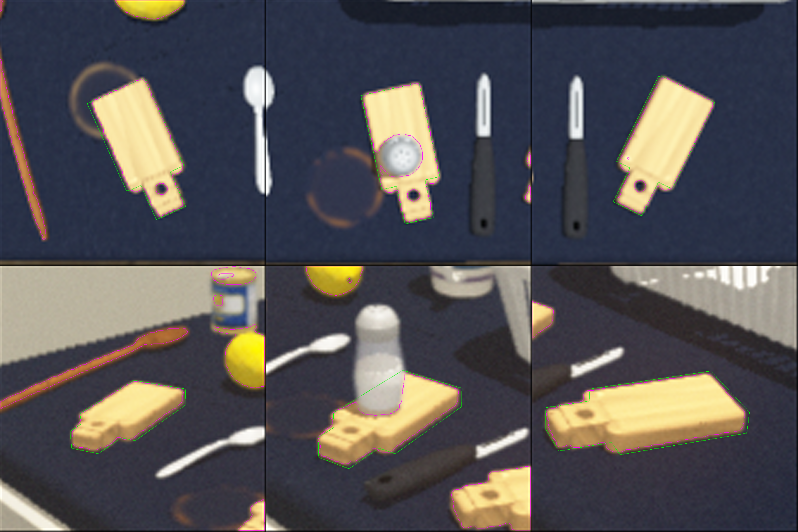

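```bash
cat >> h.py <<'E'
def ori(yaw): return [-90,0,yaw]
def best_yaw(pos,yaw):
    q0=np.array(env.read_state()["joint_positions"]); o=[]
    for y in(yaw,yaw+180,yaw-180):
        q=env.inverse_kinematics(list(pos),ori(y))
        if q is not None: o.append((np.abs(np.array(q)-q0).max(),y,np.round(q,1).tolist()))
    return sorted(o)
def st(*keys):
    s=env.read_state(); print(" ".join(f"{k}={np.round(s[k],3).tolist()}" for k in ("clock","position","tool_rot","force","opening")+keys)); return s
E
python3 - <<'E'
from h import *
T=env.grab_frame("top"); C=env.grab_frame("scene")
r=env.trace(T,"salt_shaker")[0]["mask"]; ys,xs=np.nonzero(r)
c=(xs.mean(),ys.mean()); print(c, unproj(T,[c],.10), unproj(T,[c],.108), unproj(T,[c],.088))
r=env.trace(C,"salt_shaker")[0]["mask"]; ys,xs=np.nonzero(r)
# compare projected shaker silhouette in C for candidates
th=np.linspace(0,2*np.pi,40)
def ssil(p,x,y):
    m=np.zeros((420*4,560*4),np.uint8)
    for rr,z0,z1 in((.022,.018,.088),(.017,.088,.108)):
        P=np.vstack([np.c_[x+rr*np.cos(th),y+rr*np.sin(th),np.full(40,z)] for z in(z0,z1)])
        cv2.fillConvexPoly(m,np.round(cv2.convexHull((proj(p,P)*4).astype(np.float32))*16).astype(np.int32),1,shift=4)
    return m
for lab,V in(("T",[T]),("C",[C])):
    Ms=[cv2.resize(env.trace(p,"salt_shaker")[0]["mask"].astype(np.uint8),None,fx=4,fy=4,interpolation=0) for p in V]
    f=lambda v:sum((ssil(p,v[0]*.001+.53,v[1]*.001+.012)!=M).sum()/M.sum() for p,M in zip(V,Ms))
    b=minimize(f,[0,0],method='Nelder-Mead',options=dict(initial_simplex=[[0,0],[6,0],[0,6]],xatol=.05)); print(lab,b.x*.001+[.53,.012],b.fun)
for p in([.53,.014,.2],[.52,-.39,.2],[.55,.285,.2],[.56,-.17,.2]):
    print(p,[best_yaw(p,a) for a in(0,24,-26)])
E
```

```text
(np.float64(286.9366515837104), np.float64(232.63348416289594)) [[0.53560466 0.01282383 0.1       ]] [[0.53577031 0.01308919 0.108     ]] [[0.53535617 0.01242578 0.088     ]]
T [0.53586189 0.0127173 ] 0.3506787330316742
C [0.53674935 0.0164898 ] 0.217553490990991
[0.53, 0.014, 0.2] [[(np.float64(85.76230930409062), -180, [19.1, 13.9, -14.8, 0.0, -61.3, 70.9]), (np.float64(85.76230930409062), 180, [19.1, 13.9, -14.8, 0.0, -61.3, 70.9]), (np.float64(94.23769069590934), 0, [19.1, 13.9, -14.8, -0.0, -61.3, -109.1])], [(np.float64(70.23769069590936), 24, [19.1, 13.9, -14.8, -0.0, -61.3, -85.1]), (np.float64(109.7623093040906), 204, [19.1, 13.9, -14.8, 0.0, -61.3, 94.9]), (np.float64(109.76230930409065), -156, [19.1, 13.9, -14.8, 0.0, -61.3, 94.9])], [(np.float64(64.1715761185746), -206, [19.1, 13.9, -14.8, 0.0, -61.3, 44.9]), (np.float64(64.1715761185746), 154, [19.1, 13.9, -14.8, 0.0, -61.3, 44.9]), (np.float64(120.23769069590934), -26, [19.1, 13.9, -14.8, -0.0, -61.3, -135.1])]]
[0.52, -0.39, 0.2] [[(np.float64(105.86471912418608), 0, [-22.6, 25.3, 2.4, -0.0, -67.0, -67.4]), (np.float64
[... 1358 characters left out ...]
(np.float64(84.26745510486984), 0, [-1.0, 19.1, -7.3, -0.0, -63.6, -89.0]), (np.float64(105.85818829038587), -180, [-1.0, 19.1, -7.3, 0.0, -63.6, 91.0]), (np.float64(105.85818829038587), 180, [-1.0, 19.1, -7.3, 0.0, -63.6, 91.0])], [(np.float64(84.26745510486984), 24, [-1.0, 19.1, -7.3, 0.0, -63.6, -65.0]), (np.float64(129.85818829038587), 204, [-1.0, 19.1, -7.3, 0.0, -63.6, 115.0]), (np.float64(129.85818829038593), -156, [-1.0, 19.1, -7.3, 0.0, -63.6, 115.0])], [(np.float64(84.26745510486981), 154, [-1.0, 19.1, -7.3, 0.0, -63.6, 65.0]), (np.float64(84.26745510486984), -206, [-1.0, 19.1, -7.3, 0.0, -63.6, 65.0]), (np.float64(100.1418117096141), -26, [-1.0, 19.1, -7.3, -0.0, -63.6, -115.0])]]
```

Run:
```python
from h import *
env.goto([.536,.0145,.19],ori(0)); st()
env.gripper_to(1.0)
env.move_straight([.536,.0145,.052],rate=.12,force_limit=8); st()
env.gripper_to(.3,15); s=st()
x,y=s["position"][:2]
env.move_straight([x,y,.075],rate=.06); st()
p=env.grab_frame("scene"); cv2.imwrite("pics/g1.png",p["image"])
```

```text
clock=3.8 position=[0.536, 0.015, 0.19] tool_rot=[-89.995, -0.012, 0.062] force=[0.048, 0.297, -0.471] opening=1.001
clock=5.317 position=[0.537, 0.015, 0.053] tool_rot=[-89.978, -0.088, 0.009] force=[0.195, -0.47, 0.714] opening=0.998
clock=6.167 position=[0.536, 0.014, 0.052] tool_rot=[-90.016, 0.013, 0.001] force=[0.299, -1.055, 0.676] opening=0.462
clock=6.7 position=[0.536, 0.014, 0.075] tool_rot=[-89.974, -0.037, -0.009] force=[-0.145, 0.173, -2.593] opening=0.46
```

View pics/g1.png

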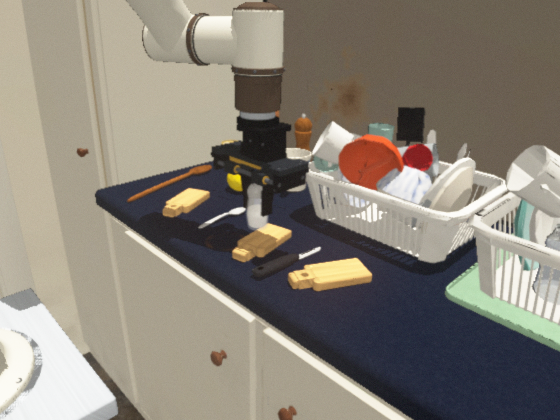

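The shaker hangs upright in the gripper around (257,205), clear of the base board. Next I set it down.

Run:
```python
from h import *
s=env.read_state(); x,y=s["position"][:2]
env.move_straight([x,y,.15],rate=.15)
env.goto([.52,-.39,.12],ori(0)); st()
env.move_straight([.52,-.39,.042],rate=.1)
h=env.move_straight([.52,-.39,.028],rate=.03,force_limit=3); s=st(); print(h)
p=env.grab_frame("scene"); cv2.imwrite("pics/g2.png",p["image"])
```

```text
clock=8.9 position=[0.521, -0.389, 0.12] tool_rot=[-89.992, -0.004, 0.076] force=[-0.053, 0.661, -0.779] opening=0.46
clock=10.2 position=[0.52, -0.391, 0.034] tool_rot=[-90.07, -0.07, 0.026] force=[-1.445, 0.095, 2.712] opening=0.455
True
```

View pics/g2.png

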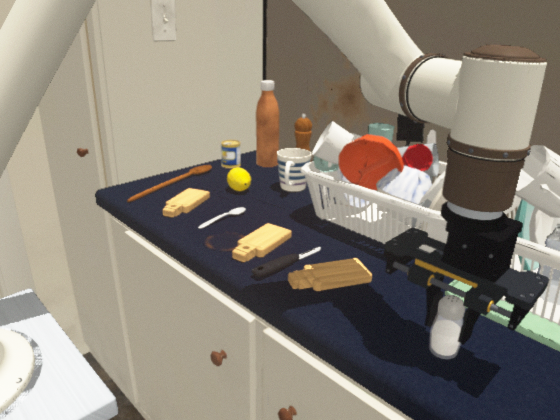

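The shaker's base is on the worktop at about (446,350), and contact came at the expected height. I'll release it and re-measure the boards.

```bash
cat > m2.py <<'E'
from h import *
T=env.grab_frame("top"); C=env.grab_frame("scene")
import sys
cv2.imwrite(f"pics/{sys.argv[1]}T.png",T["image"]);cv2.imwrite(f"pics/{sys.argv[1]}C.png",C["image"])
for n,g in(("a",(.5552,.287,25)),("base",(.5553,.0135,12.5)),("b",(.560,-.169,-26.3))):
    g=[g[0],g[1],np.radians(g[2])]
    for lab,V in(("T",[T]),("C",[C])):
        pose,f,d=fit(V,g)
        print(n,lab,np.round(pose[:2],4),round(np.degrees(pose[2]),2),round(f,3))
    for p in(T,C):
        r=env.search_frame(p,"board_base_hole"); 
        if n=="a": print("hole",[(d["score"],np.round(d["xyz"],4)) for d in r])
print("shaker",[(d["score"],np.round(d["xyz"],4)) for p in (T,C) for d in env.search_frame(p,"salt_shaker")])
E
python3 - <<'E'
from h import *
env.gripper_to(.75); 
x,y=env.read_state()["position"][:2]
env.move_straight([x,y,.16],rate=.15); st()
env.goto([.50,-.2,.25],ori(-26)); st()
E
python3 m2.py m2
```

```text
clock=12.0 position=[0.519, -0.389, 0.159] tool_rot=[-89.9, 0.131, -0.027] force=[-0.58, -0.645, 0.201] opening=0.751
clock=12.85 position=[0.5, -0.2, 0.249] tool_rot=[-90.03, 0.078, -25.956] force=[-0.047, -0.513, 0.304] opening=0.752
a T [0.555  0.2851] 24.27 0.122
a C [0.5548 0.2905] 26.96 0.102
hole [(0.75, array([0.5581, 0.0101, 0.0209]))]
hole [(0.79, array([ 0.5254, -0.0013,  0.0158]))]
base T [0.5552 0.011 ] 11.54 0.451
base C [0.5551 0.0147] 14.42 0.105
b T [ 0.6197 -0.2104] -41.75 0.443
b C [ 0.5602 -0.167 ] -25.08 0.112
shaker [(0.58, array([ 0.5058, -0.3962,  0.048 ]))]
```

View pics/m2T.png

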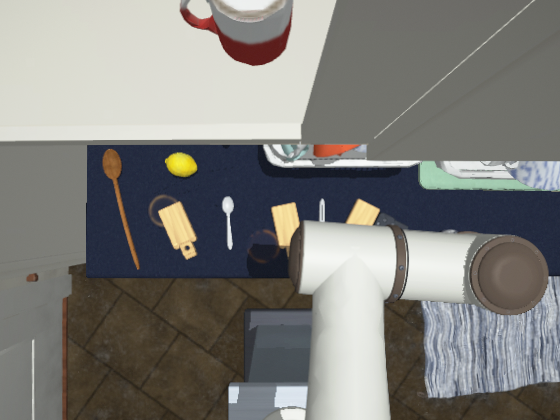

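View pics/m2C.png

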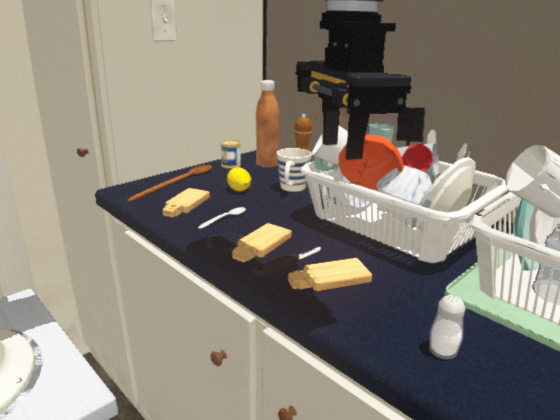

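Run:
```python
from h import *
X=np.array([.560,-.169]); a=np.radians(-26.0)
g=X-.010*np.array([np.cos(a),np.sin(a)])
env.gripper_to(1.0)
print(best_yaw([*g,.1],-26))
env.goto([*g,.09],ori(-26)); st()
print(env.move_straight([*g,.006],rate=.1,force_limit=6)); st()
env.gripper_to(.5,25); s=st("wrist_torque")
p=env.grab_frame("scene"); cv2.imwrite("pics/g3.png",p["image"])
```

```text
[(np.float64(18.249157656239113), -26, [-0.5, 23.9, -16.0, -0.0, -50.1, -115.5]), (np.float64(175.9621048353764), -206, [-0.5, 23.9, -16.0, 0.0, -50.1, 64.5]), (np.float64(175.9621048353764), 154, [-0.5, 23.9, -16.0, 0.0, -50.1, 64.5])]
clock=14.775 position=[0.552, -0.165, 0.091] tool_rot=[-89.998, -0.102, -25.962] force=[-0.003, -0.023, 0.249] opening=1.003
False
clock=15.767 position=[0.552, -0.165, 0.007] tool_rot=[-89.971, -0.084, -25.991] force=[0.322, 0.128, 0.133] opening=1.002
clock=16.333 position=[0.551, -0.165, 0.006] tool_rot=[-90.004, -0.007, -25.997] force=[0.713, 0.36, 2.593] opening=0.707 wrist_torque=[-0.084, 0.025, -0.024]
```

View pics/g3.png

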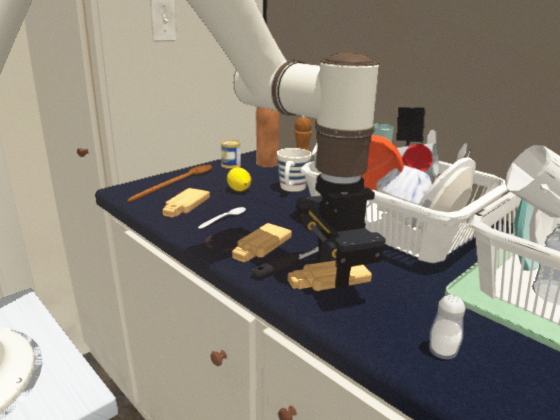

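Run:
```python
from h import *
s=env.read_state(); print(np.round(s["position"],4)); x,y,z=s["position"]
env.move_straight([x,y,.10],rate=.12); st("wrist_torque")
X=np.array([.5553,.0122]); a=np.radians(12.7)
g=X-.010*np.array([np.cos(a),np.sin(a)])
env.goto([*g,.10],ori(12.7)); st()
env.move_straight([*g,.034],rate=.1)
st()
p=env.grab_frame("scene"); cv2.imwrite("pics/g4.png",p["image"][150:300,150:400].repeat(3,0).repeat(3,1))
```

```text
[ 0.5511 -0.1647  0.0063]
clock=17.317 position=[0.55, -0.165, 0.099] tool_rot=[-90.026, 0.106, -26.018] force=[0.432, 0.574, -1.275] opening=0.713 wrist_torque=[-0.012, -0.125, -0.024]
clock=18.05 position=[0.545, 0.01, 0.099] tool_rot=[-90.009, 0.076, 12.704] force=[0.198, -0.019, -1.401] opening=0.711
clock=18.858 position=[0.546, 0.01, 0.034] tool_rot=[-90.009, -0.059, 12.68] force=[-0.212, 0.217, -1.263] opening=0.71
```

View pics/g4.png

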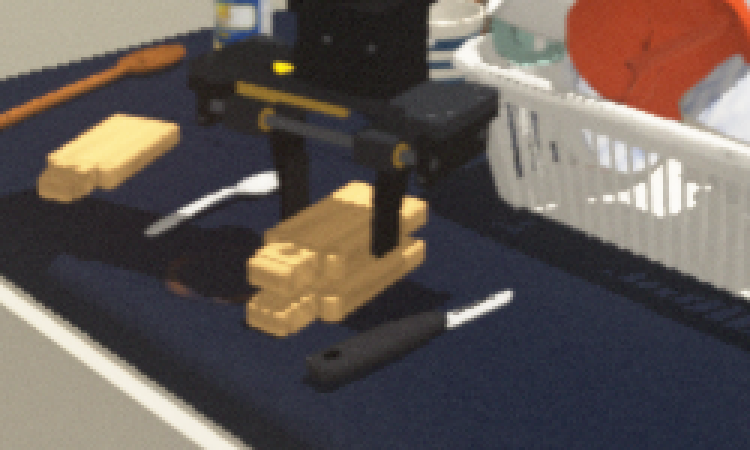

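Board b hovers parallel above the base, with its handle over the base's handle. I'll lower it, release, and check.

Run:
```python
from h import *
x,y,z=[.5455,.0100,0]
X=np.array([.5553,.0122]); a=np.radians(12.7)
g=X-.010*np.array([np.cos(a),np.sin(a)])
print(env.move_straight([*g,.0225],rate=.03,force_limit=4)); s=st()
env.gripper_to(.83); st()
env.move_straight([*g,.10],rate=.15)
env.goto([.5,.2,.25],ori(24)); st()
T=env.grab_frame("top"); C=env.grab_frame("scene")
cv2.imwrite("pics/g5T.png",T["image"][150:300,150:400].repeat(3,0).repeat(3,1))
cv2.imwrite("pics/g5C.png",C["image"][150:300,150:400].repeat(3,0).repeat(3,1))
np.savez("g5.npz",T=T["image"],C=C["image"])
```

```text
True
clock=19.292 position=[0.546, 0.01, 0.024] tool_rot=[-90.004, -0.043, 12.716] force=[-0.59, -0.306, 3.972] opening=0.706
clock=19.825 position=[0.545, 0.01, 0.023] tool_rot=[-89.989, 0.066, 12.675] force=[-0.022, 0.82, -0.191] opening=0.828
clock=21.458 position=[0.499, 0.199, 0.248] tool_rot=[-90.024, 0.187, 23.951] force=[-0.558, 0.299, 0.215] opening=0.829
```

View pics/g5T.png

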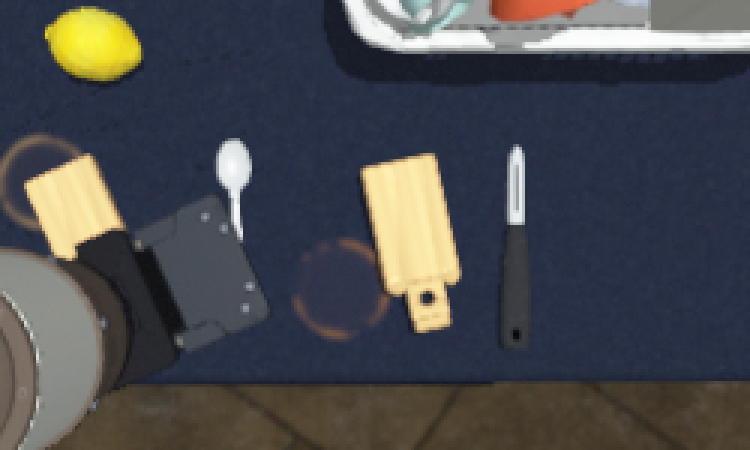

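View pics/g5C.png

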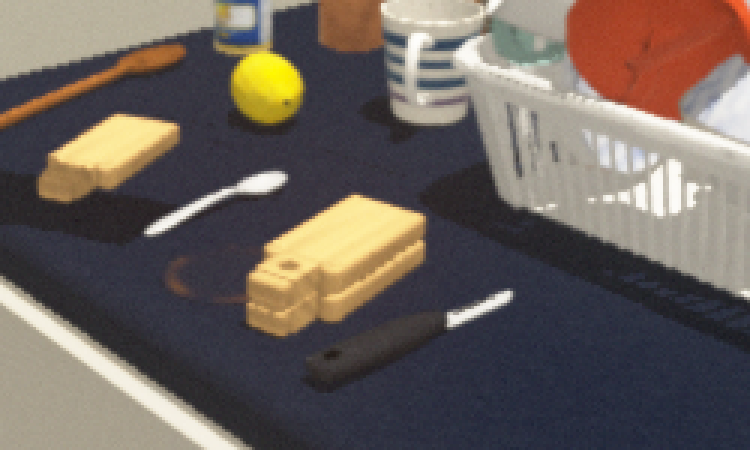

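```bash
cat >> h.py <<'E'
def fitN(p,guess,n,free,rad=56,it=3,thr=None):
    """n layers, guess list of poses; free = indices of layers to optimise; single picture"""
    c=proj(p,[guess[0][0],guess[0][1],.018*n])[0]
    big,u0,v0=crop(p,c,rad); m=woodmask(big)
    G=np.array(guess,float)
    def un(P):
        s=np.zeros(m.shape,np.uint8)
        for i in range(n): s|=sil(p,P[i],u0,v0,m.shape,.018*i)
        return s
    k=cv2.dilate(un(G),np.ones((7*S,7*S),np.uint8))>0
    sc=np.array([.001,.001,np.radians(1)])
    def poses(v):
        P=G.copy()
        for j,i in enumerate(free): P[i]=G[i]+v[3*j:3*j+3]*sc
        return P
    cost=lambda v:((un(poses(v))!=m)&k).sum()/m.sum()
    x=np.zeros(3*len(free))
    for d in(3,1.5,1,.7)[:it+1]:
        sx=np.array([x]+[x+np.eye(len(x))[i]*d for i in range(len(x))])
        b=minimize(cost,x,method='Nelder-Mead',options=dict(initial_simplex=sx,xatol=.02,fatol=1e-5,maxiter=400)); x=b.x
    return poses(x),b.fun
E
cat > m3.py <<'E'
from h import *
im=np.load("g5.npz")
T=env.grab_frame("top"); C=env.grab_frame("scene")
g=[.5553,.0125,np.radians(12.8)]
for lab,p in(("T",T),("C",C)):
    gg=[g[0],g[1]+(-.0015 if lab=="T" else .0022),g[2]+np.radians(-.9 if lab=="T" else .9)]
    P,f=fitN(p,[gg,gg],2,[0,1])
    print(lab,[(np.round(q[:2],4).tolist(),round(np.degrees(q[2]),2)) for q in P],round(f,3))
    for q in P:
        pass
    a=P.mean(0)[2]; d=P[1,:2]-P[0,:2]; print("  rel along/lat mm",np.round([d@[np.cos(a),np.sin(a)]*1e3,d@[-np.sin(a),np.cos(a)]*1e3],2))
    P,f=fitN(p,[gg,gg],2,[1]); print("  base fixed",np.round(P[1][:2],4),np.degrees(P[1][2]).round(2),round(f,3))
E
python3 m3.py
```

```text
T [([0.5576, 0.0112], np.float64(11.72)), ([0.5571, 0.0116], np.float64(11.76))] 0.068
  rel along/lat mm [-0.43  0.55]
  base fixed [0.5569 0.0119] 12.02 0.066
C [([0.5573, 0.0171], np.float64(13.9)), ([0.5539, 0.012], np.float64(13.25))] 0.03
  rel along/lat mm [-4.46 -4.21]
  base fixed [0.554 0.012] 13.09 0.043
```

Run:
```python
import numpy as np,cv2
C=np.load("g5.npz")["C"]; T=np.load("g5.npz")["T"]
a=cv2.resize(C[208:268,225:298],None,fx=8,fy=8,interpolation=cv2.INTER_CUBIC)
cv2.imwrite("pics/z5.png",a)
b=cv2.resize(T[195:268,262:312],None,fx=8,fy=8,interpolation=cv2.INTER_CUBIC); cv2.imwrite("pics/z5T.png",b)
```

```text
(no output)
```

View pics/z5.png

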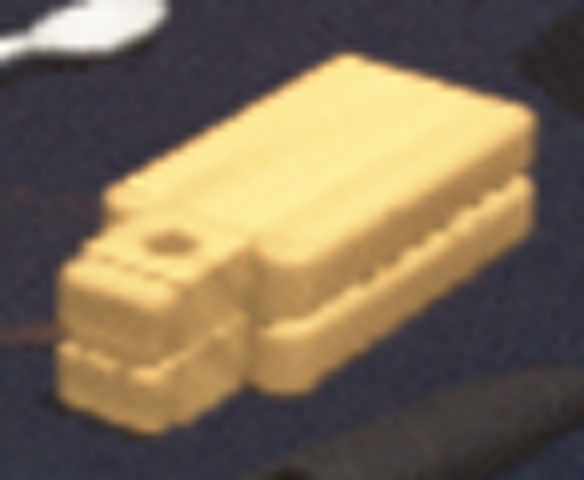

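View pics/z5T.png

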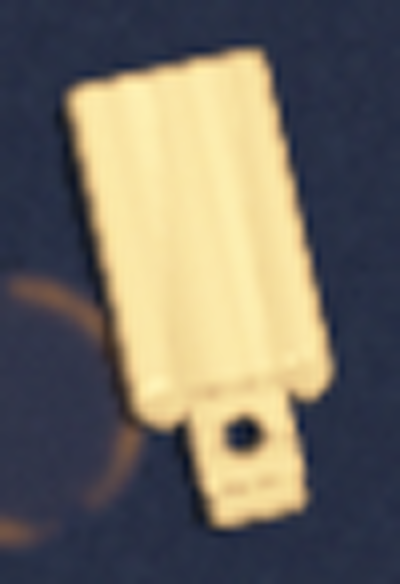

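The two-board pile looks flush: in the scene crop the upper and lower handle ends line up within about 0.5 px, and so do the right-hand edges. Next is board a.

Run:
```python
from h import *
X=np.array([.555,.287]); yw=25.2; a=np.radians(yw)
g=X-.010*np.array([np.cos(a),np.sin(a)])
env.gripper_to(1.0)
env.goto([*g,.09],ori(yw)); st()
print(env.move_straight([*g,.006],rate=.1,force_limit=6)); st()
env.gripper_to(.5,25); s=st("wrist_torque"); print(np.round(s["position"],4))
x,y,z=s["position"]
env.move_straight([*g,.11],rate=.12); st("wrist_torque")
X=np.array([.5553,.0122]); a=np.radians(12.7)
g=X-.010*np.array([np.cos(a),np.sin(a)])
env.goto([*g,.11],ori(12.7)); st()
env.move_straight([*g,.052],rate=.1)
st()
p=env.grab_frame("scene"); cv2.imwrite("pics/g6.png",p["image"][150:300,150:400].repeat(3,0).repeat(3,1))
```

```text
clock=23.025 position=[0.547, 0.283, 0.091] tool_rot=[-90.009, -0.092, 25.223] force=[-0.335, -0.811, 1.231] opening=1.003
False
clock=24.017 position=[0.546, 0.283, 0.007] tool_rot=[-89.986, -0.086, 25.214] force=[-0.394, -0.094, -0.024] opening=0.999
clock=24.583 position=[0.546, 0.283, 0.006] tool_rot=[-90.008, -0.014, 25.204] force=[-0.763, -0.648, 1.611] opening=0.708 wrist_torque=[-0.184, -0.175, 0.009]
[0.5461 0.2827 0.0063]
clock=25.6 position=[0.545, 0.282, 0.109] tool_rot=[-90.012, 0.118, 25.183] force=[-0.52, -0.421, -1.678] opening=0.708 wrist_torque=[0.05, -0.154, -0.009]
clock=26.658 position=[0.546, 0.011, 0.11] tool_rot=[-89.998, -0.037, 12.755] force=[0.132, 0.747, -2.03] opening=0.714
clock=27.392 position=[0.546, 0.01, 0.052] tool_rot=[-90.009, -0.054, 12.749] force=[-0.161, 0.244, -1.833] opening=0.708
```

View pics/g6.png

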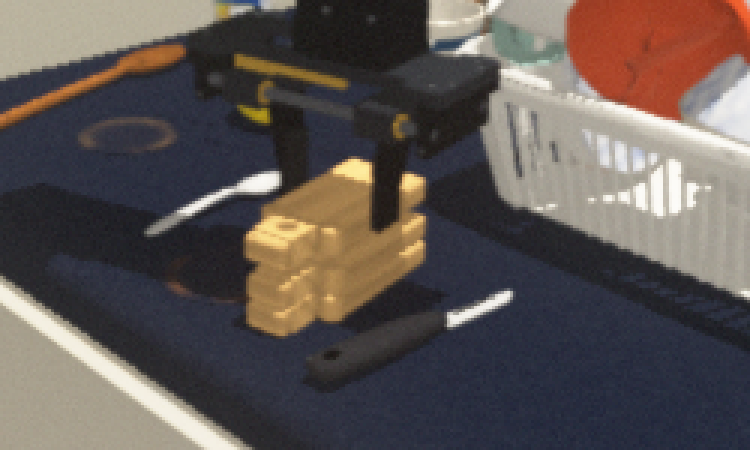

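Run:
```python
from h import *
X=np.array([.5553,.0122]); a=np.radians(12.7)
g=X-.010*np.array([np.cos(a),np.sin(a)])
print(env.move_straight([*g,.0405],rate=.03,force_limit=4)); s=st()
env.gripper_to(.83); st()
env.move_straight([*g,.13],rate=.15)
env.goto([.5,.26,.25],ori(24)); st()
T=env.grab_frame("top"); C=env.grab_frame("scene")
np.savez("g7.npz",T=T["image"],C=C["image"])
cv2.imwrite("pics/g7C.png",C["image"])
cv2.imwrite("pics/z7C.png",cv2.resize(C["image"][195:268,225:298],None,fx=8,fy=8,interpolation=cv2.INTER_CUBIC))
cv2.imwrite("pics/z7T.png",cv2.resize(T["image"][195:268,262:312],None,fx=8,fy=8,interpolation=cv2.INTER_CUBIC))
```

```text
True
clock=27.825 position=[0.546, 0.01, 0.042] tool_rot=[-90.001, -0.051, 12.7] force=[-0.485, -0.449, 3.069] opening=0.708
clock=28.358 position=[0.545, 0.01, 0.041] tool_rot=[-89.987, 0.077, 12.68] force=[-0.27, -0.498, -0.594] opening=0.829
clock=30.183 position=[0.5, 0.259, 0.249] tool_rot=[-90.04, 0.145, 23.946] force=[-0.883, 0.75, -0.862] opening=0.828
```

View pics/z7C.png

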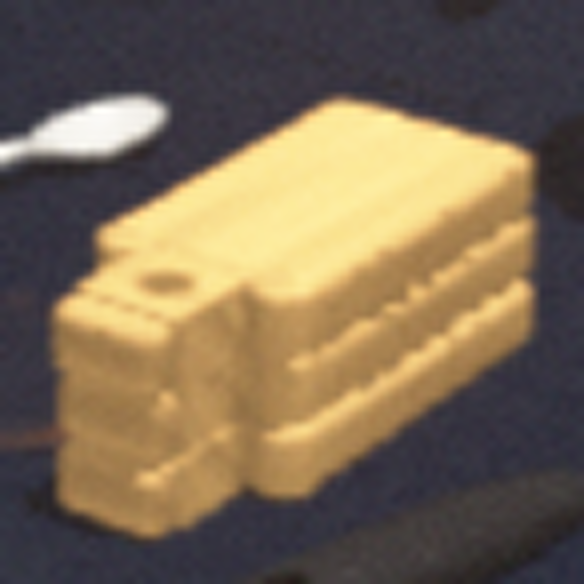

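View pics/z7T.png

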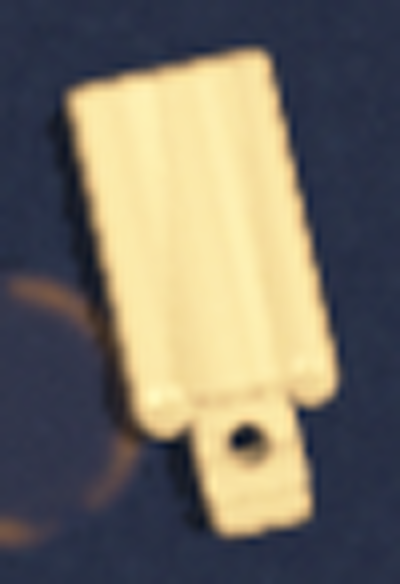

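View pics/g7C.png

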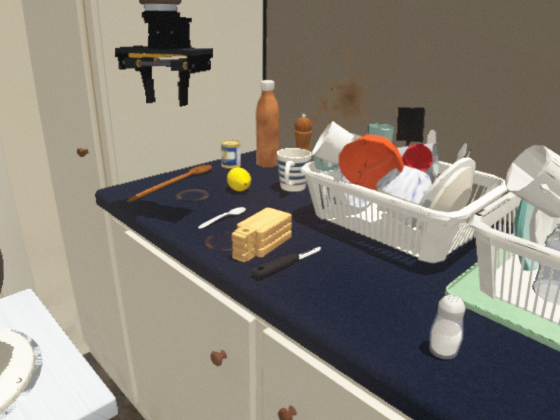

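```bash
cat > reg.py <<'E'
from h import *
T=env.grab_frame("top"); C=env.grab_frame("scene")
g5=np.load("g5.npz"); g7=np.load("g7.npz")
m2=cv2.imread("pics/m2C.png")
X0=np.array([.5553,.0122]); a=np.radians(12.7)
R=np.array([[np.cos(a),-np.sin(a)],[np.sin(a),np.cos(a)]])
xs=np.arange(-.115,.075,.0005); ys=np.arange(-.055,.055,.0005)
XX,YY=np.meshgrid(xs,ys)
def rect(p,im,z):
    W=np.c_[XX.ravel(),YY.ravel()]@R.T+X0
    uv=proj(p,np.c_[W,np.full(len(W),z)]).astype(np.float32).reshape(*XX.shape,2)
    return cv2.remap(im,uv[...,0],uv[...,1],cv2.INTER_CUBIC)
def go(p,i1,z1,i2,z2,lab):
    A=rect(p,i1,z1);B=rect(p,i2,z2)
    dy=.004 if p is C else -.001
    M=((np.abs(XX)<.055)&(np.abs(YY-dy)<.036))|((XX<-.05)&(XX>-.096)&(np.abs(YY-dy)<.02))
    w=np.eye(2,3,dtype=np.float32)
    for ch in(1,2):
        cc,w=cv2.findTransformECC(A[...,ch],B[...,ch],np.eye(2,3,dtype=np.float32),cv2.MOTION_EUCLIDEAN,(3,300,1e-6),M.astype(np.uint8)*255,5)
        c0=np.array([np.argmin(abs(xs)),np.argmin(abs(ys)),1.])
        d=(w@c0-c0[:2])*.5
        print(lab,"ch",ch,"cc %.3f along %.2f lat %.2f mm yaw %.2f"%(cc,d[0],d[1],np.degrees(np.arctan2(w[1,0],w[0,0]))))
    cv2.imwrite(f"pics/r_{lab}.png",cv2.vconcat([A,B]).repeat(1,0))
im0T=cv2.imread("pics/top0.png"); im0C=cv2.imread("pics/scene0.png")
go(T,g5["T"],.036,g7["T"],.054,"T_b_to_a")
go(C,g5["C"],.036,g7["C"],.054,"C_b_to_a")
go(C,m2,.018,g5["C"],.036,"C_base_to_b")
go(C,m2,.018,g7["C"],.054,"C_base_to_a")
E
python3 reg.py
```

```text
T_b_to_a ch 1 cc 0.995 along -1.37 lat -0.04 mm yaw 0.02
T_b_to_a ch 2 cc 0.994 along -1.30 lat -0.03 mm yaw 0.03
C_b_to_a ch 1 cc 0.997 along -1.94 lat -0.03 mm yaw 0.10
C_b_to_a ch 2 cc 0.997 along -1.91 lat -0.02 mm yaw 0.09
C_base_to_b ch 1 cc 0.898 along 0.91 lat 0.75 mm yaw -0.27
C_base_to_b ch 2 cc 0.909 along 1.31 lat 0.82 mm yaw -0.30
C_base_to_a ch 1 cc 0.904 along -1.00 lat 0.68 mm yaw -0.04
C_base_to_a ch 2 cc 0.914 along -0.52 lat 0.83 mm yaw -0.18
```

Boards a and b agree laterally and in yaw, but a sits about 1.6 mm towards the handle. I'll measure base against b using the unshadowed first pictures, masking out the shaker.

```bash
cat >> reg.py <<'E'
print("--- masked vs initial")
def go2(p,i1,z1,i2,z2,lab,ex):
    A=rect(p,i1,z1).astype(np.float32)[...,1:].mean(-1);B=rect(p,i2,z2).astype(np.float32)[...,1:].mean(-1)
    A=cv2.GaussianBlur(A,(5,5),0);B=cv2.GaussianBlur(B,(5,5),0)
    dy=.003 if p is C else -.001
    M=((np.abs(XX)<.056)&(np.abs(YY-dy)<.037))|((XX<-.05)&(XX>-.098)&(np.abs(YY-dy)<.021))
    M&=~ex
    from scipy.optimize import least_squares
    def f(v):
        w=cv2.getRotationMatrix2D((int(np.argmin(abs(xs))),int(np.argmin(abs(ys)))),-v[2],1); w[:,2]+=v[:2]*2
        Bw=cv2.warpAffine(B,w,B.shape[::-1],flags=cv2.INTER_LINEAR|cv2.WARP_INVERSE_MAP)
        a_,b_=A[M],Bw[M]; k=np.polyfit(b_,a_,1); return k[0]*b_+k[1]-a_
    r=least_squares(f,[0,0,0],diff_step=.01,x_scale=1,loss='soft_l1',f_scale=15,method='trf')
    r=minimize(lambda v:np.sqrt(225+f(v)**2).mean(),[0,0,0],method='Nelder-Mead',options=dict(initial_simplex=[[0,0,0],[1.5,0,0],[0,1.5,0],[0,0,1.5]]))
    print(lab,"along %.2f lat %.2f yaw %.2f"%tuple(r.x),"res",round(r.fun,2))
# shaker exclusion in board frame: shaker at world approx; its image footprint on plane
def exmask(p,im):
    th=np.linspace(0,2*np.pi,40); P=np.vstack([np.c_[.536+.026*np.cos(th),.0145+.026*np.sin(th),np.full(40,z)] for z in(.018,.112)])
    m=np.zeros(im.shape[:2],np.uint8); cv2.fillConvexPoly(m,cv2.convexHull(proj(p,P).astype(np.float32)).astype(np.int32),255)
    m=cv2.dilate(m,np.ones((5,5)))
    return rect(p,m,.018)>20
eT,eC=exmask(T,im0T),exmask(C,im0C)
# bystander: brown ring
for nm,z in(("g5",.036),("g7",.054)):
    G=g5 if nm=="g5" else g7
    go2(T,im0T,.018,G["T"],z,"T base->"+nm,eT)
    go2(C,im0C,.018,G["C"],z,"C base->"+nm,eC)
go2(T,g5["T"],.036,g7["T"],.054,"T b->a",eT&False); go2(C,g5["C"],.036,g7["C"],.054,"C b->a",eT&False)
E
python3 reg.py
```

```text
T_b_to_a ch 1 cc 0.995 along -1.37 lat -0.04 mm yaw 0.02
T_b_to_a ch 2 cc 0.994 along -1.30 lat -0.03 mm yaw 0.03
C_b_to_a ch 1 cc 0.997 along -1.94 lat -0.03 mm yaw 0.10
C_b_to_a ch 2 cc 0.997 along -1.91 lat -0.02 mm yaw 0.09
C_base_to_b ch 1 cc 0.898 along 0.91 lat 0.75 mm yaw -0.27
C_base_to_b ch 2 cc 0.909 along 1.31 lat 0.82 mm yaw -0.30
C_base_to_a ch 1 cc 0.904 along -1.00 lat 0.68 mm yaw -0.04
C_base_to_a ch 2 cc 0.914 along -0.52 lat 0.83 mm yaw -0.18
--- masked vs initial
T base->g5 along 2.00 lat 1.06 yaw 0.18 res 16.08
C base->g5 along 2.12 lat 1.03 yaw 0.32 res 16.09
T base->g7 along 0.70 lat 1.09 yaw 0.26 res 17.31
C base->g7 along 0.24 lat 1.25 yaw 0.61 res 16.13
T b->a along -1.31 lat -0.03 yaw 0.03 res 16.22
C b->a along -1.89 lat 0.00 yaw 0.10 res 15.62
```

Both cameras agree on the small offsets from the base: b is about +2 mm along and +1 mm across, and a is about +0.5 mm and +1 mm. There is time to correct this. I'll shift a onto b, then move both together onto the base.

```bash
python3 - <<'E'
from h import *
X=np.array([.5553,.0122]); a=np.radians(12.7)
u=np.array([np.cos(a),np.sin(a)]); n=np.array([-np.sin(a),np.cos(a)])
g=X-.010*u
env.goto([*g,.12],ori(12.7))
env.move_straight([*g,.0420],rate=.1,force_limit=6); st()
env.gripper_to(.5,20); st()
env.move_straight([*g,.0450],rate=.03)
g1=g+.0016*u
env.move_straight([*g1,.0450],rate=.03)
print(env.move_straight([*g1,.0405],rate=.03,force_limit=3)); st()
env.gripper_to(.80)
env.move_straight([*g1,.0240],rate=.05,force_limit=6); st()
env.gripper_to(.5,25); st()
env.move_straight([*g1,.0275],rate=.03)
g2=g1-.0017*u-.0009*n
env.move_straight([*g2,.0275],rate=.03); st()
print(env.move_straight([*g2,.0225],rate=.03,force_limit=4)); st()
env.gripper_to(.80); 
env.move_straight([*g2,.13],rate=.15,force_limit=10)
env.goto([.5,.26,.25],ori(24)); st()
T=env.grab_frame("top"); C=env.grab_frame("scene")
np.savez("g8.npz",T=T["image"],C=C["image"])
cv2.imwrite("pics/g8C.png",C["image"]); cv2.imwrite("pics/g8T.png",T["image"])
cv2.imwrite("pics/z8C.png",cv2.resize(C["image"][195:268,225:298],None,fx=8,fy=8,interpolation=cv2.INTER_CUBIC))
E
cat >> reg.py <<'E'
print("--- g8")
g8=np.load("g8.npz")
go2(T,im0T,.018,g8["T"],.054,"T base->a",eT); go2(C,im0C,.018,g8["C"],.054,"C base->a",eC)
go2(T,g7["T"],.054,g8["T"],.054,"T a moved",eT&False); go2(C,g7["C"],.054,g8["C"],.054,"C a moved",eT&False)
for n in("salt_shaker","lemon","teaspoon","peeler"):
    print(n,[(d["score"],np.round(d["xyz"],4).tolist()) for p in(T,C) for d in env.search_frame(p,n)])
E
python3 reg.py | sed -n '/--- g8/,$p'
```

```text
clock=32.517 position=[0.546, 0.01, 0.043] tool_rot=[-90.004, -0.077, 12.731] force=[-0.15, 0.332, -0.353] opening=0.828
clock=32.892 position=[0.546, 0.01, 0.043] tool_rot=[-90.0, -0.072, 12.703] force=[-0.512, 0.535, 2.639] opening=0.715
True
clock=33.6 position=[0.548, 0.011, 0.042] tool_rot=[-90.024, -0.078, 12.738] force=[-0.009, -0.665, 3.531] opening=0.707
clock=34.575 position=[0.547, 0.01, 0.023] tool_rot=[-90.014, 0.091, 12.706] force=[0.065, 0.735, 0.352] opening=0.801
clock=34.908 position=[0.547, 0.01, 0.024] tool_rot=[-90.003, 0.001, 12.702] force=[0.303, 0.143, -1.097] opening=0.713
clock=35.425 position=[0.545, 0.009, 0.027] tool_rot=[-90.005, 0.071, 12.688] force=[0.151, -0.81, -3.26] opening=0.711
True
clock=35.642 position=[0.546, 0.009, 0.024] tool_rot=[-90.018, -0.055, 12.72] force=[0.534, 0.185, 2.777] opening=0.712
clock=38.083 position=[0.5, 0.259, 0.249] tool_rot=[-90.034, 0.133, 23.943] force=[-0.132, -0.106, 0.162] opening=0.797
--- g8
T base->a along 0.72 lat 0.11 yaw 0.36 res 16.39
C base->a along 0.68 lat 0.09 yaw 0.65 res 16.31
T a moved along 0.09 lat -0.88 yaw 0.18 res 16.25
C a moved along 0.48 lat -0.95 yaw 0.22 res 15.59
salt_shaker [(0.77, [0.517, -0.3803, 0.0664]), (0.85, [0.5011, -0.3977, 0.0492])]
lemon [(0.86, [0.6987, 0.2672, 0.0525]), (0.93, [0.6909, 0.2549, 0.0365])]
teaspoon [(0.61, [0.5829, 0.1567, 0.0082]), (0.65, [0.5712, 0.1535, 0.0051])]
peeler [(0.76, [0.5163, -0.0774, 0.0105]), (0.98, [0.5016, -0.0811, 0.014])]
```

View pics/z8C.png

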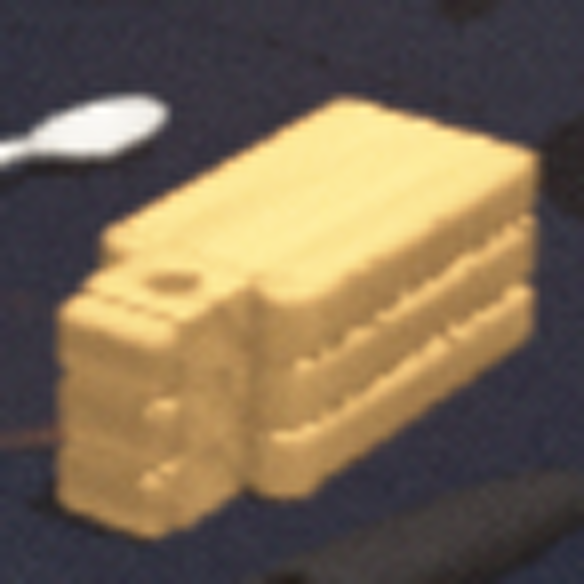

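View pics/g8T.png

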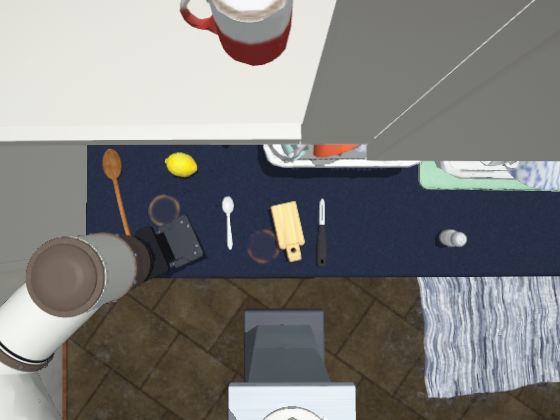

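The handles, blade edges and seams line up in the scene crop. The shaker stands at top px (453,238), and the lemon, spoon and peeler are where they were. I'm handing in.

```bash
python3 -c "
from h import *
st(); print(env.close_job())"
```

```text
clock=38.683 position=[0.5, 0.26, 0.25] tool_rot=[-89.998, -0.002, 23.99] force=[-0.693, 0.203, -0.933] opening=0.797
the job is handed in; nothing more can be done
None
```

The job is done and handed in at 38.7 s of the 69 s allowed.

- **Salt shaker:** I lifted it off the base board and set it down upright near (0.52, -0.39) on the bare worktop. It was still standing there in the last pictures.
- **Stacking:** I put board_b on the base board, then board_a on top, with all three handles pointing the same way. The first result was about 1–2 mm out, so I regripped and moved the boards to correct it.
- **Flushness:** In the last check both cameras put the top board 0.7 mm along and 0.1 mm across from where the base board started. The turn was 0.4° in one camera and 0.65° in the other. In the close-up all three layers look flush.
- **Middle board:** I did not measure it separately after the correction. I estimate it within about 1 mm, from the moves made and the close-up.
- **Base board:** I never gripped it. There was no separate final measurement of it, but the pile lines up with its starting position.
- **Bystanders:** The lemon, teaspoon and peeler show no movement beyond detector noise.

**Checks that disagreed:** The two cameras differ by about 4–5 mm and 2° on absolute position, so I relied on comparisons within each camera. One full fit from the scene camera suggested board_b was off by more than 4 mm. The top camera and the close-up contradicted it, so I discarded it.

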